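# Put the stray coffee capsules away in the push-button drawer

## Task

Press the orange button of the coffee-capsule drawer fully down and let it go, so that the drawer springs open. Put each of the three stray coffee capsules into the tray of its own colour, then push the drawer shut until it catches and stays shut. Leave all the other things on the worktop where they stand.

Things in the scene. Friction and masses are not known exactly. Their poses are not given: they have to be found in the camera images.
- unit: the fixed capsule drawer unit: dark grey metal housing with a dark wooden top, 130 deep (x) x 270 wide (y) x 70 mm tall, on the worktop; origin at the centre of its underside, its front (drawer side) faces its own -x. The drawer takes up the left part of the front; at the right front end stands the button. The drawer has no handle: a spring pushes it out once the catch lets go
- button_top (a point): centre of the top of the round orange push button, 24 mm across, 16 mm behind the unit's front, 24 mm from its right (-y) end; 13 mm above the wooden top (11 above its 35 mm ring); travels 7 mm straight down, about 6 N when fully down, springs up when let go. A wall cupboard hangs over the worktop from x = 0.58 on, 0.45 up: a tool leaning back to the robot keeps the wrist clear
- button (a joint): button travel in m: 0 up, 0.007 fully down
- drawer (a joint): drawer travel in m along the unit's own -x: 0 shut and held by the catch, 0.064 fully out; a spring pushes it out with 1.5 to 2 N in half a second. To shut it push its front in (about 6 N near the end; in the last 18 mm the catch gives and the button dips) to its stop 3 mm past shut (-0.003), where the catch snaps up; let go, it rests at 0. Short of that it springs out again
- drawer_front (a point): centre of the outer face of the drawer's silver-grey front panel (215 mm wide, 49 mm tall, from 6 to 55 mm above the worktop); moves with the drawer
- red_tray (a point): centre of the inner floor of the red tray in the drawer, 12 mm above the worktop; moves with the drawer, has the unit's axes. The tray is open on top, 54 (x) x 62.5 (y) mm inside, its rim 30 mm above the worktop (drawer sides 34, front panel 55). From +y to -y: red, green, blue, 67 mm apart. Clear of the housing when the drawer is fully out
- green_tray (a point): centre of the inner floor of the green tray in the drawer, 12 mm above the worktop; moves with the drawer, has the unit's axes. The tray is open on top, 54 (x) x 62.5 (y) mm inside, its rim 30 mm above the worktop (drawer sides 34, front panel 55). From +y to -y: red, green, blue, 67 mm apart. Clear of the housing when the drawer is fully out
- blue_tray (a point): centre of the inner floor of the blue tray in the drawer, 12 mm above the worktop; moves with the drawer, has the unit's axes. The tray is open on top, 54 (x) x 62.5 (y) mm inside, its rim 30 mm above the worktop (drawer sides 34, front panel 55). From +y to -y: red, green, blue, 67 mm apart. Clear of the housing when the drawer is fully out
- red_capsule: red coffee capsule standing on its flange on the worktop: flange 37 mm across and 2 mm thick at the bottom, above it a body tapering from 31 to 25 mm, 28 mm tall in all, about 16 g; origin at mid height on its axis, its z up
- green_capsule: green coffee capsule standing on its flange on the worktop: flange 37 mm across and 2 mm thick at the bottom, above it a body tapering from 31 to 25 mm, 28 mm tall in all, about 16 g; origin at mid height on its axis, its z up
- blue_capsule: blue coffee capsule standing on its flange on the worktop: flange 37 mm across and 2 mm thick at the bottom, above it a body tapering from 31 to 25 mm, 28 mm tall in all, about 16 g; origin at mid height on its axis, its z up
- brown_spice: slim spice jar with brown contents and label and a black cap with a pale top, 41 mm across, 105 tall; stands upright, origin at the bottom centre; leave it alone
- flat_tin: flat oblong fish tin, 63 x 105 mm, 25 tall (long side along its y); stands upright, origin at the bottom centre; leave it alone
- blue_spice: slim spice jar with a dark blue label and a black cap, 41 mm across, 105 tall; stands upright, origin at the bottom centre; leave it alone
- white_pot: low round white pot with a white lid, 90 mm across, 32 tall; stands upright, origin at the bottom centre; leave it alone
- enamel_pot: round red enamel pot with a grey knobbed lid, 79 mm across, 89 tall; stands upright, origin at the bottom centre; leave it alone
- check_mug: mug printed with red and blue windows, 80 mm across, 90 tall; with its handle, which points to its -y, 114 mm long (body centre 17 mm to its +y); stands upright, origin at the bottom centre; leave it alone
- red_cup: red tea cup, 88 mm across, 54 tall; with its handle, which points to its -y, 114 mm long (body centre 12 mm to its +y); stands upright, origin at the bottom centre; leave it alone

How it is judged:
On the way, in this order (a step that is already met when the one before it is completed fails the run):
1. the button is pressed fully down (6 mm or more of its 7 mm) (value of joint button above 0.006 m), for 0.05 s.
2. the button is let go and up again, and the drawer has sprung out (55 mm or more) (value of joint button below 0.0015 m and value of joint drawer above 0.055 m), for 0.1 s.
At the end, for the whole second after the job is handed in: Each capsule lies at rest in the tray of its own colour (its middle inside the tray's walls, within 27 mm of the tray's centre front to back and 31 mm sideways and less than 30 mm above its floor); the drawer is shut and held by its catch (within 2 mm), the button is up (x of red_capsule in the frame of red_tray between -0.027 and 0.027 m and y of red_capsule in the frame of red_tray between -0.031 and 0.031 m and z of red_capsule in the frame of red_tray between 0 and 0.03 m and linear speed of each of red_capsule, green_capsule, blue_capsule below 0.02 m/s and x of green_capsule in the frame of green_tray between -0.027 and 0.027 m and y of green_capsule in the frame of green_tray between -0.031 and 0.031 m and z of green_capsule in the frame of green_tray between 0 and 0.03 m and x of blue_capsule in the frame of blue_tray between -0.027 and 0.027 m and y of blue_capsule in the frame of blue_tray between -0.031 and 0.031 m and z of blue_capsule in the frame of blue_tray between 0 and 0.03 m and value of joint drawer below 0.002 m and value of joint button below 0.0015 m); the robot touches nothing.
It fails at once if any of the other things (spice jars, tin, pots, mug, cup) is pushed more than 15 mm from its place or knocked over (distance of any of brown_spice, flat_tin, blue_spice, white_pot, enamel_pot, check_mug, red_cup from where it was at the start of the episode above 0.015 m or angle between any of brown_spice, flat_tin, blue_spice, white_pot, enamel_pot, check_mug, red_cup's own z axis and vertical above 0.35 rad).
It also fails if it takes over 72 s, if anything falls off the work surface, if the arm or the gripper's body presses on something with over 40 N, if the wrist force passes 120 N, or if a joint passes its speed limit or range.

## Robot

A 6-joint arm with a two-finger parallel gripper is mounted at the origin on a cart in front of the work surface, level with it; the furniture and walls round the work are solid. World frame = base frame: x ahead of the robot, y to its left, z up, the work surface at z = 0. Lengths are in m, angles in rad, forces in N, time in s.
With the tool pointing down it reaches from about 0.325 to 0.9 m from the base axis. Payload 3.5 kg.
Tool frame: the origin (TCP) lies midway between the tips of the shut fingers; the grasp point (between the pads) lies 19 mm behind it; z points along the fingers, y is the line along which they close (so a half turn about z gives the same grasp; the last joint's range is limited). The gripper opens to 85 mm and grips with 20 to 120 N. Pads are 22 mm wide; open, the fingers measure 114 mm over their backs; the gripper's body (76 mm by 85 mm) begins 54 mm behind the grasp point. The pads swing forward as they close: fully open they stand 13 mm farther back than shut.
Start: joints at [-1.409, 0.276, -0.026, 1.268, 0, 1.467], TCP at [0.164, -0.603, 0.231] pointing down, gripper open.
Joint ranges: [-3.12, 3.12], [-0.85, 1.88], [-1.08, 1.24], [-1.95, 2.15], [-1.57, 1.53], [-3.14, 3.14]. Speed limits (rad/s): [2.57, 2.57, 3.14, 3.14, 3.14, 3.14].

## Interface

Orientations are given as a unit quaternion [w, x, y, z].
In Python, from rig import * gives the robot as it stands. The module is installed in compiled form; this text tells all that it offers.
- The arm moves only by the shell command python3 -m crank 'ROWS' [FORCE]. ROWS is JSON, a list of rows, each an object with "offset": the shift along the tool's x, y, z in m, a list of three; "twist": the turn, a rotation vector about the tool's x, y, z in degrees, a list of three; "hand": the opening, from 0 (shut) to 1 (fully open). In form: [{"offset": [tx, ty, tz], "twist": [rx, ry, rz], "hand": hand}, ...]. A call has 1 to 5 rows; each row is the pose to reach, as a shift and turn from the pose commanded when the call began, along the tool's axes at that moment; what a row does not reach only later rows make up. A row lasts 1/8 s, in which the tool goes at most 62.5 mm and 10.7 degrees, less where a joint would pass 70% of its speed; a pose out of reach is approached as far as the arm can. A call with a gripper value outside its range is refused whole. The fingers move at their own pace and stop on an object; FORCE is the grip in N (left out, the last holds). Time passes only in rows, so rows that repeat a pose let the fingers close. It gives the time, the measured TCP pose, the force, the opening and the grip force at its end, in the units of the state.
- observe(): the state, without advancing time (a new reading comes with each control period).
- grab_frame(name): name is "scene" or "side" or "wrist"; returns a dict with "pixels" (420x560x3 uint8, red, green, blue), "range_z" (420x560 float32, m along the optical axis (not along the pixel's ray), 0 where there is no reading), "mtx" (3x3 intrinsics, pixels), "origin" and "orientation" of the camera in the world. Camera axes: x right, y down, z forward; pixel columns grow to the right and rows downward; lengths in m; the calibration is good to about 2 mm. A picture is of the moment at which its call begins.
- close_job(): hands the job in; it is judged then, once.
Trained networks look in the newest picture that a camera, given by its name, has taken for a name from the list of things; names that differ only in an ending like _2 or _b are one class to them, and where a whole thing is asked for, a point or a joint stands for the part that bears it (a point fixed in the world has none). Each returns a list of dicts, best first, with "score" (0 to 1); they miss things now and then, are a little off and sometimes report something else, mostly with a low value. They report only what shows in the picture. A call takes as long as a camera call.
- search_frame(camera, thing): "at" ([column, row] in pixels, amid what is visible of it).
- masks_of(camera, thing): "mask" (420x560 bool, what is visible of it) and "at" ([column, row] in pixels, amid what is visible of it).
The state is a dict: "time_s": time; "q": joint angles; "dq": joint speeds; "joint_torque": joint torques, N m; "position": TCP position; "orientation": TCP orientation; "ft_force": force on the tool from outside, world axes, zero at the start; "torque": the same for the moment, N m; "grip_width": finger opening in m; "grip_force": force on a finger pad.
Only numpy, scipy, OpenCV 4.12 (cv2) and the standard library are available. Lean on these libraries where they do the work, as an engineer would, in place of code of your own. Each camera call takes 0.05 s, during which the arm holds its last target. There are 200 camera calls.

## Working session

There is one attempt and no reset: what is moved stays moved. The work goes in short steps, Python scripts to look and compute and a shell command to move; the robot and the scene stay as the last step left them, time stands still between calls to the robot, and variables do not carry over. Pictures are saved under pics/ and viewed, at most 10 in all, crops included, and the job is handed in when it is done.

```bash
mkdir -p pics; cat > h.py <<'E'
from rig import *
import numpy as np, cv2
from scipy.spatial.transform import Rotation as R
def rot(q): return R.from_quat([q[1],q[2],q[3],q[0]]).as_matrix()
def world(f,u,v,z=None):
    d=f["range_z"][v,u] if z is None else z
    K=f["mtx"]; p=np.stack([(u-K[0,2])/K[0,0]*d,(v-K[1,2])/K[1,1]*d,d*np.ones_like(d)],-1)
    return p@rot(f["orientation"]).T+np.array(f["origin"])
def cloud(f,mask):
    v,u=np.nonzero(mask&(f["range_z"]>0)); return world(f,u,v)
def save(f,n): cv2.imwrite("pics/"+n,f["pixels"][:,:,::-1])
E
python3 - <<'E'
from h import *
s=observe();print(s["time_s"],s["position"],s["orientation"])
for c in("scene","side"):
    f=grab_frame(c);save(f,c+"1.png");print(c,f["origin"])
    for t in["red_capsule","green_capsule","blue_capsule","button_top","drawer_front","unit","brown_spice","flat_tin","blue_spice","white_pot","enamel_pot","check_mug","red_cup"]:
        for m in masks_of(c,t)[:1]:
            p=cloud(f,m["mask"])
            if len(p): print(t,round(m["score"],2),np.round(m["at"]),len(p),np.percentile(p,[3,50,97],axis=0).round(3).tolist())
E
```

```text
0.0 [ 0.16340687 -0.60243121  0.23013142] [-1.14251785e-03  9.91249068e-01  1.31999921e-01 -3.44737438e-05]
scene [-0.4882859   1.28458583  0.86402675]
green_capsule 0.54 [333. 220.] 67 [[0.468, -0.289, -0.003], [0.48, -0.248, 0.009], [0.513, -0.235, 0.027]]
blue_capsule 0.43 [313. 232.] 67 [[0.467, -0.114, -0.001], [0.475, -0.097, 0.012], [0.489, -0.088, 0.028]]
drawer_front 0.78 [259. 250.] 640 [[0.501, 0.044, 0.004], [0.506, 0.15, 0.031], [0.511, 0.246, 0.055]]
unit 0.66 [249. 238.] 2710 [[0.502, 0.002, 0.009], [0.537, 0.162, 0.065], [0.628, 0.26, 0.071]]
brown_spice 0.63 [208. 282.] 486 [[0.461, 0.4, 0.004], [0.471, 0.424, 0.061], [0.494, 0.433, 0.104]]
flat_tin 0.53 [313. 217.] 272 [[0.499, -0.231, 0.004], [0.525, -0.175, 0.019], [0.561, -0.132, 0.024]]
blue_spice 0.62 [348. 198.] 267 [[0.476, -0.366, 0.006], [0.489, -0.342, 0.058], [0.511, -0.331, 0.104]]
white_pot 0.67 [324. 202.] 331 [[0.545, -0.441, -0.003], [0.577, -0.328, 0.025], [0.626, -0.301, 0.034]]
enamel_pot 0.65 [292. 206.] 197 [[0.621, -0.212, 0.004], [0.634, -0.183, 0.046], [0.659, -0.162, 0.074]]
check_mug 0.97 [
[... 762 characters left out ...]
1 [242. 156.] 271 [[0.464, 0.389, 0.001], [0.483, 0.397, 0.061], [0.502, 0.418, 0.107]]
flat_tin 0.82 [276. 277.] 684 [[0.501, -0.236, 0.006], [0.529, -0.191, 0.022], [0.558, -0.136, 0.025]]
blue_spice 0.68 [269. 321.] 616 [[0.478, -0.376, 0.007], [0.495, -0.37, 0.078], [0.516, -0.341, 0.107]]
white_pot 0.73 [310. 324.] 1077 [[0.548, -0.39, 0.009], [0.586, -0.356, 0.032], [0.626, -0.31, 0.035]]
enamel_pot 0.89 [322. 271.] 639 [[0.625, -0.233, 0.022], [0.655, -0.215, 0.056], [0.69, -0.18, 0.077]]
check_mug 0.56 [354. 312.] 1314 [[0.66, -0.416, 0.01], [0.695, -0.356, 0.056], [0.734, -0.315, 0.089]]
red_cup 0.81 [284. 152.] 355 [[0.605, 0.401, 0.003], [0.661, 0.447, 0.034], [0.7, 0.489, 0.054]]
```

View pics/side1.png

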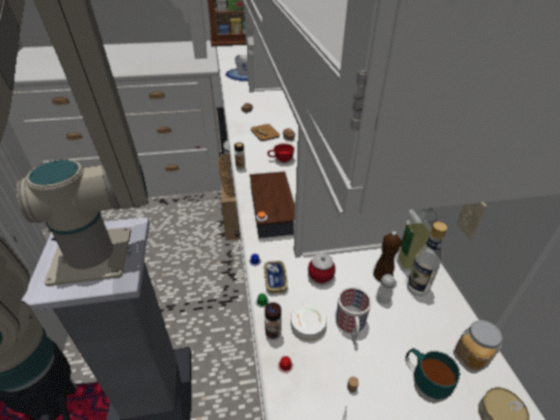

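View pics/scene1.png

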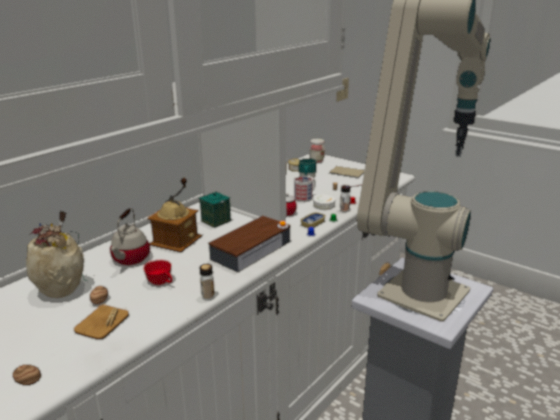

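Side view: button at (261,215), blue capsule (255,259), green (262,299) and red (285,363), with the blue jar between green and red. Next I align the tool and look from above.

```bash
python3 -m crank '[{"offset":[0.2,-0.17,-0.07],"twist":[0,0,15.2],"hand":1},{"offset":[0.2,-0.17,-0.07],"twist":[0,0,15.2],"hand":1},{"offset":[0.2,-0.17,-0.07],"twist":[0,0,15.2],"hand":1},{"offset":[0.2,-0.17,-0.07],"twist":[0,0,15.2],"hand":1},{"offset":[0.2,-0.17,-0.07],"twist":[0,0,15.2],"hand":1}]'
python3 -m crank '[{"offset":[0.11,-0.135,-0.04],"twist":[0,0,0],"hand":1},{"offset":[0.11,-0.135,-0.04],"twist":[0,0,0],"hand":1},{"offset":[0.11,-0.135,-0.04],"twist":[0,0,0],"hand":1},{"offset":[0.11,-0.135,-0.04],"twist":[0,0,0],"hand":1},{"offset":[0.11,-0.135,-0.04],"twist":[0,0,0],"hand":1}]'
cat > look.py <<'E'
from h import *
import sys
f=grab_frame("wrist");save(f,sys.argv[1]);print("cam",np.round(f["origin"],3))
for t in sys.argv[2:]:
    for m in masks_of("wrist",t)[:2]:
        p=cloud(f,m["mask"])
        if len(p):
            top=p[p[:,2]>np.percentile(p[:,2],97)-.006]
            (cx,cy),r=cv2.minEnclosingCircle(p[:,:2].astype(np.float32))
            print(t,round(m["score"],2),np.round(m["at"]),len(p),"top c",((np.percentile(top,2,axis=0)+np.percentile(top,98,axis=0))/2).round(4),"circ",round(cx,4),round(cy,4),round(r,4),np.percentile(p,[2,98],axis=0).round(3).tolist())
s=observe();print(s["time_s"],np.round(s["position"],4),np.round(s["orientation"],3),s["grip_width"],np.round(s["ft_force"],1))
E
python3 look.py w1.png red_capsule green_capsule blue_capsule blue_spice flat_tin button_top
```

```text
time_s: 2.02
position: [0.3136, -0.3845, 0.3029]
orientation: [0.001, 1.0, 0.001, 0.001]
ft_force: [0.6, -0.3, -0.2]
grip_width: 0.0854
grip_force: 0.0
time_s: 2.65
position: [0.422, -0.2519, 0.3411]
orientation: [0.0, 1.0, 0.0, -0.0]
ft_force: [0.3, -0.1, -0.1]
grip_width: 0.0855
grip_force: 0.0
cam [ 0.507 -0.252  0.482]
red_capsule 0.96 [432.  82.] 676 top c [ 0.5148 -0.443   0.0245] circ 0.5123 -0.446 0.0208 [[0.499, -0.455, -0.001], [0.531, -0.427, 0.027]]
green_capsule 0.92 [287. 103.] 620 top c [ 0.485  -0.2564  0.0244] circ 0.4851 -0.2558 0.019 [[0.469, -0.273, -0.002], [0.501, -0.239, 0.027]]
blue_capsule 0.84 [175. 107.] 588 top c [ 0.4829 -0.1078  0.0246] circ 0.4828 -0.1072 0.0184 [[0.466, -0.123, -0.001], [0.499, -0.098, 0.027]]
blue_capsule 0.4 [427.  81.] 678 top c [ 0.5148 -0.443   0.0245] circ 0.5142 -0.4435 0.0185 [[0.499, -0.454, -0.001], [0.53, -0.427, 0.027]]
blue_spice 0.97 [371.  95.] 1728 top c [ 0.4994 -0.3575  0.103 ] circ 0.4993 -0.3576 0.0207 [[0.481, -0.375, 0.014], [0.518, -0.338, 0.105]]
flat_tin 0.73 [236.  66.] 4315 top c [ 0.532  -0.187   0.0207] circ 0.532 -0.1875 0.0546 [[0.503, -0.236, 0.018], [0.561, -0.138, 0.023]]
button_top 0.81 [43. 73.] 460 top c [0.5199 0.0099 0.0802] circ 0.5201 0.0102 0.0122 [[0.51, -0.001, 0.073], [0.53, 0.02, 0.083]]
button_top 0.64 [47. 47.] 8639 top c [0.5199 0.01   0.0792] circ 0.5548 0.0554 0.0874 [[0.505, -0.016, 0.008], [0.595, 0.06, 0.081]]
3.0 [ 0.4216 -0.2525  0.341 ] [-0.     1.    -0.001 -0.   ] 0.08532253656356119 [ 0.6 -0.1  0.3]
```

View pics/w1.png

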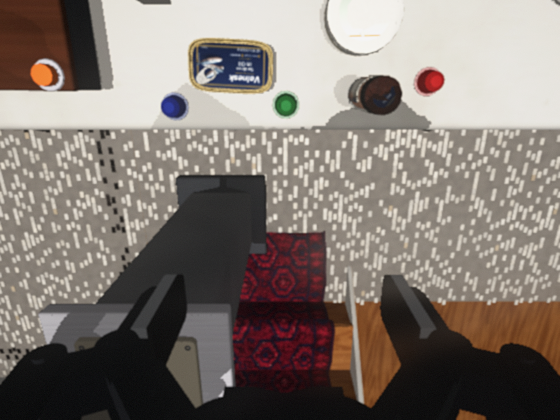

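Green, blue and red capsules, jar, tin and button are all clear in the wrist view and match the networks. Going above the button with the gripper shut and leaning back.

```bash
python3 -m crank '[{"offset":[0.05,-0.15,0.1],"twist":[0,10,0],"hand":0},{"offset":[0.05,-0.15,0.1],"twist":[0,20,0],"hand":0},{"offset":[0.05,-0.15,0.1],"twist":[0,25,0],"hand":0},{"offset":[0.05,-0.15,0.1],"twist":[0,25,0],"hand":0}]' 60
python3 -m crank '[{"offset":[0.008,-0.1125,0.095],"twist":[0,0,0],"hand":0},{"offset":[0.008,-0.1125,0.095],"twist":[0,0,0],"hand":0},{"offset":[0.008,-0.1125,0.095],"twist":[0,0,0],"hand":0},{"offset":[0.008,-0.1125,0.095],"twist":[0,0,0],"hand":0}]'
```

```text
time_s: 3.5
position: [0.464, -0.0957, 0.2315]
orientation: [-0.004, 0.978, 0.001, 0.209]
ft_force: [-0.2, -0.3, -0.5]
grip_width: 0.0123
grip_force: 0.0
time_s: 4.0
position: [0.5201, 0.0111, 0.1581]
orientation: [-0.0, 0.976, 0.001, 0.216]
ft_force: [0.1, -0.1, 0.2]
grip_width: -0.0001
grip_force: 0.0
```

```bash
python3 -m crank '[{"offset":[-0.0275,0,0.059],"twist":[0,0,0],"hand":0},{"offset":[-0.0275,0,0.059],"twist":[0,0,0],"hand":0},{"offset":[-0.0335,0,0.072],"twist":[0,0,0],"hand":0},{"offset":[-0.0355,0,0.076],"twist":[0,0,0],"hand":0},{"offset":[-0.0355,0,0.076],"twist":[0,0,0],"hand":0}]'
```

```text
time_s: 4.62
position: [0.5226, 0.0089, 0.0786]
orientation: [0.001, 0.976, -0.001, 0.219]
ft_force: [-5.2, -0.3, 9.2]
grip_width: -0.0
grip_force: 4.9
```

```bash
python3 -m crank '[{"offset":[-0.0015,0,0.003],"twist":[0,0,0],"hand":0},{"offset":[-0.0015,0,0.003],"twist":[0,0,0],"hand":0}]'
python3 -m crank '[{"offset":[0.0465,0,-0.1],"twist":[0,0,0],"hand":0},{"offset":[0.0465,0,-0.1],"twist":[0,0,0],"hand":0},{"offset":[0.0465,0,-0.1],"twist":[0,0,0],"hand":0}]'
python3 look.py w2.png red_tray green_tray blue_tray drawer_front button_top blue_capsule
```

```text
time_s: 4.88
position: [0.5233, 0.0081, 0.0773]
orientation: [0.002, 0.975, -0.001, 0.22]
ft_force: [-16.7, -1.4, 28.2]
grip_width: 0.0003
grip_force: 14.1
time_s: 5.25
position: [0.5253, 0.0091, 0.1912]
orientation: [0.001, 0.975, -0.0, 0.224]
ft_force: [-0.7, -0.0, 0.1]
grip_width: -0.0001
grip_force: 0.0
cam [0.54  0.009 0.354]
red_tray 0.9 [101. 318.] 12828 top c [0.4476 0.1927 0.0512] circ 0.3399 0.515 0.5012 [[0.445, 0.054, 0.009], [0.498, 0.248, 0.053]]
green_tray 0.8 [ 99. 319.] 13138 top c [0.4793 0.1351 0.1454] circ 0.3452 0.5244 0.533 [[0.445, 0.05, 0.009], [0.499, 0.249, 0.054]]
green_tray 0.41 [398. 306.] 1050 top c [ 0.4835 -0.1061  0.024 ] circ 0.4832 -0.106 0.018 [[0.468, -0.117, -0.001], [0.499, -0.091, 0.027]]
blue_tray 0.7 [101. 318.] 12856 top c [0.4476 0.1923 0.0512] circ 0.3424 0.5282 0.5284 [[0.445, 0.053, 0.009], [0.498, 0.248, 0.053]]
drawer_front 0.7 [100. 319.] 13084 top c [0.4793 0.1421 0.1439] circ 0.3225 0.523 0.5382 [[0.445, 0.051, 0.009], [0.499, 0.249, 0.054]]
button_top 0.57 [281. 258.] 4 top c [0.5311 0.0107 0.081 ] circ 0.5314 0.0107 0.0009 [[0.531, 0.01, 0.081], [0.531, 0.011, 0.081]]
blue_capsule 0.86 [397. 307.] 1024 top c [ 0.4834 -0.1053  0.024 ] circ 0.4826 -0.1064 0.0187 [[0.467, -0.116, -0.001], [0.5, -0.091, 0.027]]
5.6 [0.5182 0.0106 0.1799] [-0.     0.977 -0.     0.215] -0.00015672042559724506 [-0.1 -0.1 -0.4]
```

View pics/w2.png

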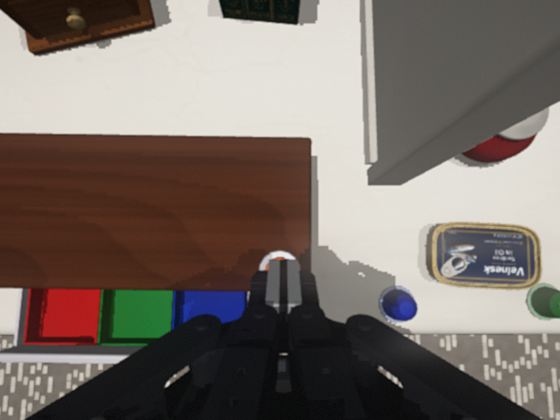

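The drawer has sprung open: red tray (62,316), green (138,316), blue (208,310). I'll measure tray centres by colour.

```bash
python3 - <<'E'
from h import *
f=grab_frame("wrist")
hsv=cv2.cvtColor(f["pixels"],cv2.COLOR_RGB2HSV);v,u=np.mgrid[:420,:560]
P=world(f,u,v)
for n,lo,hi in(("red",0,8),("green",50,75),("blue",110,130)):
    m=(hsv[...,0]>=lo)&(hsv[...,0]<=hi)&(hsv[...,1]>150)&(hsv[...,2]>60)&(P[...,1]>.03)&(P[...,0]<.53)&(P[...,2]<.05)&(f["range_z"]>0)
    p=P[m];fl=p[p[:,2]<.015];print(n,len(p),np.percentile(p,[1,99],axis=0).round(4).tolist(),np.percentile(fl,[1,99],axis=0).round(4).tolist())
m=(P[...,2]>.049)&(P[...,2]<.056)&(P[...,0]<.46)&(P[...,0]>.4)&(P[...,1]>.0)&(P[...,1]<.3)
p=P[m];print("front top",np.polyfit(p[:,1],p[:,0],1),np.percentile(p,[1,99],axis=0).round(4))
m=(P[...,2]>.065)&(P[...,2]<.075)&(P[...,0]<.506)&(P[...,1]<.3);p=P[m];print("wood",np.polyfit(p[:,1],p[:,0],1),np.percentile(p,[1,99],axis=0).round(4))
print(observe()["position"])
E
```

```text
red 4059 [[0.4526, 0.179, 0.0084], [0.4995, 0.2445, 0.0289]] [[0.4535, 0.1904, 0.0084], [0.4994, 0.2433, 0.0145]]
green 3178 [[0.4519, 0.1118, 0.0084], [0.4985, 0.1768, 0.0289]] [[0.4541, 0.1192, 0.0084], [0.4985, 0.1737, 0.0118]]
blue 2638 [[0.4596, 0.0442, 0.0085], [0.4977, 0.11, 0.0287]] [[0.4601, 0.0483, 0.0084], [0.4976, 0.1084, 0.0121]]
front top [0.01087386 0.44566998] [[0.4431 0.1277 0.0494]
 [0.4516 0.2401 0.0547]]
wood [0.00638095 0.50480684] [[0.504  0.0359 0.0651]
 [0.5059 0.1522 0.0688]]
[0.51837039 0.0106655  0.18003255]
```

```bash
python3 -m crank '[{"offset":[-0.057,0.118,0.04],"twist":[0,-10,0],"hand":0.7},{"offset":[-0.057,0.118,0.04],"twist":[0,-20,0],"hand":0.7},{"offset":[-0.057,0.118,0.04],"twist":[0,-25,0],"hand":0.7},{"offset":[-0.057,0.118,0.04],"twist":[0,-25,0],"hand":0.7}]'
python3 -m crank '[{"offset":[0,0,0],"twist":[0,0,10],"hand":0.7},{"offset":[0,0,0],"twist":[0,0,20],"hand":0.7},{"offset":[0,0,0],"twist":[0,0,30],"hand":0.7},{"offset":[0,0,0],"twist":[0,0,30],"hand":0.7},{"offset":[0,0,0],"twist":[0,0,30],"hand":0.7}]'
python3 look.py w3.png blue_capsule flat_tin
```

```text
time_s: 6.15
position: [0.4854, -0.1082, 0.1198]
orientation: [-0.001, 1.0, -0.001, -0.001]
ft_force: [0.0, 0.5, 1.1]
grip_width: 0.0599
grip_force: 0.0
time_s: 6.78
position: [0.4637, -0.1473, 0.1214]
orientation: [-0.017, 0.973, -0.229, 0.004]
ft_force: [0.3, 0.8, -0.2]
grip_width: 0.06
grip_force: 0.0
cam [ 0.538 -0.19   0.262]
blue_capsule 0.86 [232. 202.] 1661 top c [ 0.4832 -0.107   0.0241] circ 0.4818 -0.1043 0.0213 [[0.468, -0.124, -0.002], [0.499, -0.092, 0.027]]
flat_tin 0.66 [305.  94.] 14707 top c [ 0.532  -0.1873  0.0208] circ 0.5336 -0.187 0.0591 [[0.502, -0.237, 0.018], [0.562, -0.138, 0.023]]
6.925 [ 0.4643 -0.1471  0.1214] [-0.017  0.973 -0.228  0.004] 0.06001886335221921 [ 0.  -1.  -0.7]
```

```bash
python3 -c "
from h import *
s=observe();print(np.round(s['q'],3),np.round(s['dq'],3),np.round(s['position'],4),rot(s['orientation']).round(3).tolist())"
```

```text
[-0.461  0.12  -0.467  0.985  0.035  3.141] [-0.     0.008  0.007  0.003 -0.001 -0.001] [ 0.4643 -0.1471  0.1214] [[0.896, -0.444, 0.015], [-0.444, -0.895, 0.032], [-0.001, -0.035, -0.999]]
```

q6 hit its limit at this yaw, so I'll use the half-turned grasp, which gives plenty of wrist range over the trays too.

```bash

python3 -m crank '[{"offset":[0,0,0],"twist":[0,0,-10],"hand":0.7},{"offset":[0,0,0],"twist":[0,0,-20],"hand":0.7},{"offset":[0,0,0],"twist":[0,0,-30],"hand":0.7},{"offset":[0,0,0],"twist":[0,0,-40],"hand":0.7},{"offset":[0,0,0],"twist":[0,0,-50],"hand":0.7}]'
python3 -m crank '[{"offset":[0,0,0],"twist":[0,0,-10],"hand":0.7},{"offset":[0,0,0],"twist":[0,0,-20],"hand":0.7},{"offset":[0,0,0],"twist":[0,0,-30],"hand":0.7},{"offset":[0,0,0],"twist":[0,0,-40],"hand":0.7},{"offset":[0,0,0],"twist":[0,0,-50],"hand":0.7}]'
python3 -m crank '[{"offset":[0,0,0],"twist":[0,0,-10],"hand":0.7},{"offset":[0,0,0],"twist":[0,0,-20],"hand":0.7},{"offset":[0,0,0],"twist":[0,0,-30],"hand":0.7},{"offset":[0,0,0],"twist":[0,0,-40],"hand":0.7},{"offset":[0,0,0],"twist":[0,0,-50],"hand":0.7}]'
python3 -m crank '[{"offset":[0,0,0],"twist":[0,0,-10],"hand":0.7},{"offset":[0,0,0],"twist":[0,0,-20],"hand":0.7},{"offset":[0,0,0],"twist":[0,0,-25],"hand":0.7},{"offset":[0,0,0],"twist":[0,0,-25],"hand":0.7},{"offset":[0,0,0],"twist":[0,0,-25],"hand":0.7}]'
cat > go.py <<'E'
# go.py x y z yawdeg [lean deg]: offset/twist needed from the present pose (tool down, yaw of tool x)
from h import *
import sys
x,y,z,w=map(float,sys.argv[1:5])
s=observe();A=rot(s["orientation"])
w=np.radians(w);T=np.array([[np.cos(w),np.sin(w),0],[np.sin(w),-np.cos(w),0],[0,0,-1]])
print("pos",np.round(s["position"],4),"yaw",np.degrees(np.arctan2(A[1,0],A[0,0])).round(1),"q6",round(s["q"][5],2),"t",s["time_s"],"grip",round(s["grip_width"],4))
print("offset",(A.T@(np.array([x,y,z])-s["position"])).round(4),"twist",np.degrees(R.from_matrix(A.T@T).as_rotvec()).round(1))
E
python3 go.py .483 -.107 .12 150
```

```text
time_s: 7.55
position: [0.4645, -0.1473, 0.1212]
orientation: [-0.014, 0.978, 0.208, 0.011]
ft_force: [-0.2, 0.6, -0.4]
grip_width: 0.06
grip_force: 0.0
time_s: 8.18
position: [0.4645, -0.1473, 0.1213]
orientation: [-0.008, 0.799, 0.601, 0.016]
ft_force: [-0.1, 0.3, 0.1]
grip_width: 0.0595
grip_force: 0.0
time_s: 8.8
position: [0.4645, -0.1473, 0.1213]
orientation: [-0.001, 0.47, 0.883, 0.018]
ft_force: [0.2, 0.1, 0.1]
grip_width: 0.06
grip_force: 0.0
time_s: 9.43
position: [0.4643, -0.1478, 0.1213]
orientation: [0.003, 0.271, 0.962, 0.017]
ft_force: [-0.1, 0.0, 0.6]
grip_width: 0.06
grip_force: 0.0
pos [ 0.4643 -0.1478  0.1213] yaw 148.5 q6 0.09 t 9.425 grip 0.06
offset [0.0054 0.0444 0.0029] twist [ 2.  -0.2 -1.5]
```

```bash

python3 -m crank '[{"offset":[0.0054,0.0444,0.003],"twist":[2,-0.2,-1.5],"hand":0.7},{"offset":[0.0054,0.0444,0.003],"twist":[2,-0.2,-1.5],"hand":0.7},{"offset":[0.0054,0.0444,0.003],"twist":[2,-0.2,-1.5],"hand":0.7}]'
python3 go.py .483 -.107 .003 150
```

```text
time_s: 9.8
position: [0.4827, -0.1073, 0.1198]
orientation: [-0.0, 0.258, 0.966, -0.0]
ft_force: [-0.2, 0.6, 0.1]
grip_width: 0.0601
grip_force: 0.0
pos [ 0.4827 -0.1073  0.1198] yaw 150.0 q6 0.17 t 9.8 grip 0.0601
offset [-1.000e-04  5.000e-04  1.168e-01] twist [-0. -0.  0.]
```

```bash

python3 -m crank '[{"offset":[0,0,0.05],"twist":[0,0,0],"hand":0.7},{"offset":[0,0,0.09],"twist":[0,0,0],"hand":0.7},{"offset":[0,0,0.116],"twist":[0,0,0],"hand":0.7},{"offset":[0,0,0.116],"twist":[0,0,0],"hand":0.7},{"offset":[0,0,0.116],"twist":[0,0,0],"hand":0.7}]' 25
python3 -m crank '[{"offset":[0,0,0],"twist":[0,0,0],"hand":0.15},{"offset":[0,0,0],"twist":[0,0,0],"hand":0.15},{"offset":[0,0,0],"twist":[0,0,0],"hand":0.15},{"offset":[0,0,0],"twist":[0,0,0],"hand":0.15}]' 25
```

```text
time_s: 10.42
position: [0.4834, -0.1083, 0.0048]
orientation: [0.001, 0.259, 0.966, -0.0]
ft_force: [0.5, -0.0, 0.4]
grip_width: 0.0601
grip_force: 0.0
time_s: 10.92
position: [0.484, -0.108, 0.0054]
orientation: [0.001, 0.259, 0.966, -0.0]
ft_force: [-1.0, 0.5, 6.1]
grip_width: 0.0272
grip_force: 24.5
```

```bash

python3 -m crank '[{"offset":[0,0,-0.06],"twist":[0,0,0],"hand":0.15},{"offset":[0,0,-0.115],"twist":[0,0,0],"hand":0.15},{"offset":[0,0,-0.115],"twist":[0,0,0],"hand":0.15}]'
python3 -m crank '[{"offset":[0.0986,0.157,0],"twist":[0,0,-10],"hand":0.15},{"offset":[0.0986,0.157,0],"twist":[0,0,-20],"hand":0.15},{"offset":[0.0986,0.157,0],"twist":[0,0,-30],"hand":0.15},{"offset":[0.0986,0.157,0],"twist":[0,0,-30],"hand":0.15},{"offset":[0.0986,0.157,0],"twist":[0,0,-30],"hand":0.15}]'
python3 go.py .476 .077 .034 180
python3 look.py w4.png blue_capsule
```

```text
time_s: 11.3
position: [0.4874, -0.109, 0.1244]
orientation: [0.006, 0.259, 0.966, -0.0]
ft_force: [-0.0, 0.5, -1.3]
grip_width: 0.0269
grip_force: 24.8
time_s: 11.92
position: [0.4752, 0.0777, 0.1182]
orientation: [-0.001, -0.0, 1.0, -0.0]
ft_force: [-0.4, -1.7, -0.1]
grip_width: 0.0274
grip_force: 24.8
pos [0.4752 0.0777 0.1182] yaw -180.0 q6 0.03 t 11.925 grip 0.0274
offset [-0.0009 -0.0007  0.0842] twist [-0.  -0.1  0. ]
cam [0.392 0.077 0.259]
blue_capsule 0.81 [284. 273.] 4718 top c [0.4724 0.0776 0.1366] circ 0.4954 0.076 0.0405 [[0.457, 0.064, 0.111], [0.484, 0.091, 0.139]]
12.025 [0.4757 0.0767 0.1185] [-0.     0.001  1.    -0.   ] 0.027279715999504985 [-0.2 -0.6  0. ]
```

View pics/w4.png

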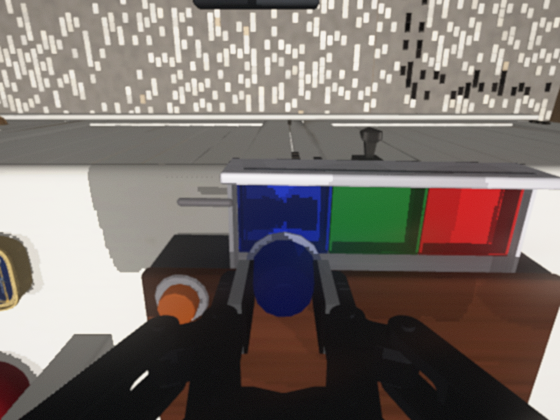

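The blue capsule is held upright at (284,273); trays at (283,218), (372,220), (466,220). I'll measure tray x extents from this side.

```bash
python3 - <<'E'
from h import *
f=grab_frame("wrist")
hsv=cv2.cvtColor(f["pixels"],cv2.COLOR_RGB2HSV);v,u=np.mgrid[:420,:560]
P=world(f,u,v)
for n,lo,hi in(("red",0,8),("green",50,75),("blue",110,130)):
    m=(hsv[...,0]>=lo)&(hsv[...,0]<=hi)&(hsv[...,1]>150)&(hsv[...,2]>40)&(P[...,1]>.03)&(P[...,0]<.53)&(P[...,2]<.035)&(f["range_z"]>0)
    p=P[m];fl=p[p[:,2]<.015];print(n,len(p),np.percentile(p,[1,99],axis=0).round(4).tolist(),np.percentile(fl,[1,99],axis=0).round(4).tolist())
E
python3 go.py .476 .077 .034 180
```

```text
red 5449 [[0.4627, 0.1791, 0.0087], [0.5091, 0.2445, 0.0287]] [[0.4639, 0.1896, 0.0087], [0.5088, 0.244, 0.0144]]
green 3986 [[0.4628, 0.1121, 0.0087], [0.5065, 0.1737, 0.0286]] [[0.4631, 0.1173, 0.0087], [0.5065, 0.1724, 0.0116]]
blue 4972 [[0.4612, 0.0458, 0.0086], [0.5069, 0.1103, 0.0288]] [[0.4619, 0.0468, 0.0086], [0.5064, 0.109, 0.0136]]
pos [0.4758 0.0765 0.1186] yaw 179.9 q6 0.03 t 12.075 grip 0.0269
offset [-0.0003  0.0005  0.0846] twist [-0.  -0.  -0.1]
```

```bash

python3 -m crank '[{"offset":[-0.0035,0.0005,0.05],"twist":[0,0,0],"hand":0.15},{"offset":[-0.0035,0.0005,0.085],"twist":[0,0,0],"hand":0.15},{"offset":[-0.0035,0.0005,0.085],"twist":[0,0,0],"hand":0.15},{"offset":[-0.0035,0.0005,0.085],"twist":[0,0,0],"hand":0.15}]'
python3 -m crank '[{"offset":[0,0,0],"twist":[0,0,0],"hand":0.55},{"offset":[0,0,0],"twist":[0,0,0],"hand":0.55},{"offset":[0,0,0],"twist":[0,0,0],"hand":0.55},{"offset":[0,0,-0.06],"twist":[0,0,0],"hand":0.55},{"offset":[0,0,-0.1],"twist":[0,0,0],"hand":0.55}]'
python3 look.py w5.png blue_capsule green_capsule
python3 go.py .485 -.256 .13 180
```

```text
time_s: 12.58
position: [0.4803, 0.0775, 0.0349]
orientation: [0.001, 0.001, 1.0, 0.0]
ft_force: [1.3, 0.1, -0.5]
grip_width: 0.0271
grip_force: 24.8
time_s: 13.2
position: [0.4799, 0.0784, 0.136]
orientation: [0.001, -0.0, 1.0, 0.0]
ft_force: [0.2, 0.1, -0.1]
grip_width: 0.047
grip_force: 0.0
cam [0.397 0.078 0.277]
blue_capsule 0.85 [284. 196.] 1630 top c [0.4797 0.0776 0.0361] circ 0.4818 0.0782 0.0204 [[0.463, 0.061, 0.01], [0.49, 0.095, 0.039]]
blue_capsule 0.59 [350. 253.] 62530 top c [0.5612 0.1232 0.0729] circ 0.5262 0.1161 0.1768 [[0.442, -0.004, 0.008], [0.612, 0.252, 0.07]]
13.35 [0.4819 0.0785 0.1368] [ 0.003 -0.     1.     0.   ] 0.04678007972228753 [-1.1  0.4 -0.7]
pos [0.4819 0.0785 0.1368] yaw -180.0 q6 0.03 t 13.35 grip 0.0468
offset [-0.0028 -0.3345  0.0068] twist [0.  0.4 0. ]
```

View pics/w5.png

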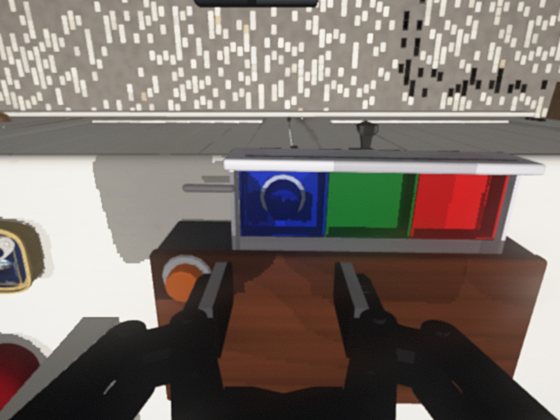

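Blue sits upright in its tray at (284,196). Now green.

```bash

python3 -m crank '[{"offset":[-0.003,-0.3,0.007],"twist":[0,0,-10],"hand":0.7},{"offset":[-0.003,-0.3,0.007],"twist":[0,0,-20],"hand":0.7},{"offset":[-0.003,-0.3,0.007],"twist":[0,0,-30],"hand":0.7},{"offset":[-0.003,-0.3,0.007],"twist":[0,0,-30],"hand":0.7},{"offset":[-0.003,-0.3,0.007],"twist":[0,0,-30],"hand":0.7}]' 25
python3 -m crank '[{"offset":[-0.017,-0.03,0.02],"twist":[0,0,0],"hand":0.7},{"offset":[-0.017,-0.03,0.02],"twist":[0,0,0],"hand":0.7},{"offset":[-0.017,-0.03,0.02],"twist":[0,0,0],"hand":0.7}]'
python3 look.py w6.png green_capsule
python3 go.py .485 -.256 .004 210
```

```text
time_s: 13.98
position: [0.4812, -0.2134, 0.1255]
orientation: [-0.001, -0.259, 0.966, 0.001]
ft_force: [0.6, -0.4, 0.3]
grip_width: 0.06
grip_force: 0.0
time_s: 14.35
position: [0.5107, -0.2285, 0.1057]
orientation: [-0.001, -0.259, 0.966, 0.001]
ft_force: [0.1, -0.1, -0.4]
grip_width: 0.0599
grip_force: 0.0
cam [ 0.439 -0.271  0.247]
green_capsule 0.72 [268. 158.] 1999 top c [ 0.4851 -0.2554  0.0241] circ 0.4856 -0.2548 0.0187 [[0.469, -0.272, -0.002], [0.499, -0.239, 0.027]]
14.45 [ 0.5112 -0.2284  0.1068] [-0.001 -0.26   0.966  0.001] 0.05975645991813999 [-0.1 -0.2  0.7]
pos [ 0.5112 -0.2284  0.1068] yaw -149.9 q6 -1.06 t 14.45 grip 0.0598
offset [ 0.0365 -0.0109  0.1028] twist [ 0.1 -0.   0.1]
```

```bash

python3 -m crank '[{"offset":[0.0363,-0.0106,0],"twist":[0,0,0],"hand":0.7},{"offset":[0.0363,-0.0106,0.02],"twist":[0,0,0],"hand":0.7},{"offset":[0.0363,-0.0106,0.07],"twist":[0,0,0],"hand":0.7},{"offset":[0.0363,-0.0106,0.103],"twist":[0,0,0],"hand":0.7},{"offset":[0.0363,-0.0106,0.103],"twist":[0,0,0],"hand":0.7}]' 25
python3 -m crank '[{"offset":[0,0,0],"twist":[0,0,0],"hand":0.7},{"offset":[0,0,0],"twist":[0,0,0],"hand":0.15},{"offset":[0,0,0],"twist":[0,0,0],"hand":0.15},{"offset":[0,0,0],"twist":[0,0,0],"hand":0.15},{"offset":[0,0,0],"twist":[0,0,0],"hand":0.15}]' 25
python3 -m crank '[{"offset":[0,0,-0.06],"twist":[0,0,0],"hand":0.15},{"offset":[0,0,-0.12],"twist":[0,0,0],"hand":0.15},{"offset":[0,0,-0.12],"twist":[0,0,0],"hand":0.15}]'
python3 go.py .4795 .1445 .12 180
```

```text
time_s: 15.08
position: [0.4832, -0.2543, 0.0021]
orientation: [-0.002, -0.26, 0.966, 0.002]
ft_force: [0.1, 0.1, 0.3]
grip_width: 0.0599
grip_force: 0.0
time_s: 15.7
position: [0.4874, -0.2577, 0.006]
orientation: [0.001, -0.259, 0.966, -0.001]
ft_force: [-0.6, 1.0, 6.4]
grip_width: 0.0271
grip_force: 24.4
time_s: 16.08
position: [0.4906, -0.2601, 0.1308]
orientation: [0.004, -0.259, 0.966, -0.005]
ft_force: [0.7, -0.7, 0.1]
grip_width: 0.0273
grip_force: 24.7
pos [ 0.4906 -0.2601  0.1308] yaw -150.0 q6 -1.13 t 16.075 grip 0.0273
offset [-0.1928  0.3559  0.0077] twist [-0.6  0.5 30. ]
```

```bash

python3 -m crank '[{"offset":[-0.13,0.24,0],"twist":[0,0,10],"hand":0.15},{"offset":[-0.13,0.24,0],"twist":[0,0,20],"hand":0.15},{"offset":[-0.13,0.24,0],"twist":[0,0,30],"hand":0.15},{"offset":[-0.13,0.24,0],"twist":[0,0,30],"hand":0.15},{"offset":[-0.13,0.24,0],"twist":[0,0,30],"hand":0.15}]'
python3 go.py .4795 .1445 .12 180
```

```text
time_s: 16.7
position: [0.4772, 0.0185, 0.1236]
orientation: [-0.001, -0.001, 1.0, 0.0]
ft_force: [0.1, -0.0, 0.8]
grip_width: 0.0273
grip_force: 24.7
pos [0.4772 0.0185 0.1236] yaw -179.8 q6 -0.1 t 16.7 grip 0.0273
offset [-0.0027  0.126   0.0037] twist [ 0.  -0.1  0.2]
```

```bash

python3 -m crank '[{"offset":[-0.002,0.126,0],"twist":[0,0,0],"hand":0.15},{"offset":[-0.002,0.126,0],"twist":[0,0,0],"hand":0.15},{"offset":[-0.002,0.126,0],"twist":[0,0,0],"hand":0.15},{"offset":[-0.002,0.126,0],"twist":[0,0,0],"hand":0.15}]'
python3 go.py .4795 .1445 .034 180
```

```text
time_s: 17.2
position: [0.4799, 0.1417, 0.1237]
orientation: [-0.001, -0.001, 1.0, -0.0]
ft_force: [-0.2, -0.4, -0.4]
grip_width: 0.0273
grip_force: 24.8
pos [0.4799 0.1417 0.1237] yaw -179.9 q6 0.16 t 17.2 grip 0.0273
offset [0.0003 0.0028 0.0897] twist [-0.  -0.1  0.1]
```

```bash

python3 -m crank '[{"offset":[0,0.002,0.05],"twist":[0,0,0],"hand":0.15},{"offset":[0,0.002,0.0895],"twist":[0,0,0],"hand":0.15},{"offset":[0,0.002,0.0895],"twist":[0,0,0],"hand":0.15},{"offset":[0,0.002,0.0895],"twist":[0,0,0],"hand":0.15}]'
python3 -m crank '[{"offset":[0,0,0],"twist":[0,0,0],"hand":0.5},{"offset":[0,0,0],"twist":[0,0,0],"hand":0.5},{"offset":[0,0,0],"twist":[0,0,0],"hand":0.5},{"offset":[0,0,-0.06],"twist":[0,0,0],"hand":0.5},{"offset":[0,0,-0.11],"twist":[0,0,0],"hand":0.5}]'
python3 look.py w7.png green_capsule blue_capsule
python3 go.py .515 -.443 .16 180
```

```text
time_s: 17.7
position: [0.4814, 0.1429, 0.0356]
orientation: [0.0, 0.001, 1.0, 0.0]
ft_force: [0.2, -0.0, -0.3]
grip_width: 0.0271
grip_force: 24.8
time_s: 18.32
position: [0.4803, 0.144, 0.1461]
orientation: [-0.0, -0.0, 1.0, 0.0]
ft_force: [0.0, -0.3, 0.3]
grip_width: 0.0424
grip_force: 0.0
cam [0.397 0.143 0.287]
green_capsule 0.56 [281. 196.] 1509 top c [0.4831 0.1435 0.0359] circ 0.4848 0.1426 0.02 [[0.467, 0.127, 0.01], [0.494, 0.16, 0.039]]
blue_capsule 0.72 [203. 195.] 1552 top c [0.4798 0.0781 0.036 ] circ 0.4818 0.0756 0.0212 [[0.464, 0.062, 0.011], [0.493, 0.094, 0.039]]
blue_capsule 0.59 [306. 190.] 24451 top c [0.4465 0.1456 0.0515] circ 0.4922 0.1155 0.1948 [[0.442, 0.04, 0.007], [0.528, 0.249, 0.054]]
18.475 [0.4836 0.1445 0.1484] [ 0.004 -0.     1.     0.001] 0.04305843103000028 [ 0.   0.2 -0.5]
pos [0.4836 0.1445 0.1484] yaw -180.0 q6 0.16 t 18.475 grip 0.0431
offset [-0.0311 -0.5875 -0.0122] twist [0.1 0.5 0. ]
```

```bash

python3 -m crank '[{"offset":[-0.015,-0.295,-0.02],"twist":[0,0,0],"hand":0.65},{"offset":[-0.015,-0.295,-0.02],"twist":[0,0,0],"hand":0.65},{"offset":[-0.015,-0.295,-0.02],"twist":[0,0,0],"hand":0.65},{"offset":[-0.015,-0.295,-0.02],"twist":[0,0,0],"hand":0.65},{"offset":[-0.015,-0.295,-0.02],"twist":[0,0,0],"hand":0.65}]' 25
python3 -m crank '[{"offset":[-0.015,-0.293,0],"twist":[0,0,0],"hand":0.65},{"offset":[-0.015,-0.293,0],"twist":[0,0,0],"hand":0.65},{"offset":[-0.015,-0.293,0],"twist":[0,0,0],"hand":0.65},{"offset":[-0.015,-0.293,0],"twist":[0,0,0],"hand":0.65},{"offset":[-0.015,-0.293,0],"twist":[0,0,0],"hand":0.65}]'
python3 look.py w8.png red_capsule blue_spice
python3 go.py .514 -.443 .004 180
```

```text
time_s: 19.1
position: [0.4947, -0.1532, 0.1635]
orientation: [-0.001, 0.0, 1.0, 0.0]
ft_force: [0.6, 0.1, -0.3]
grip_width: 0.0556
grip_force: 0.0
time_s: 19.73
position: [0.5098, -0.4463, 0.1626]
orientation: [-0.001, 0.001, 1.0, 0.001]
ft_force: [0.4, 1.1, -0.2]
grip_width: 0.0549
grip_force: 0.0
cam [ 0.427 -0.447  0.303]
red_capsule 0.65 [291. 190.] 1175 top c [ 0.514  -0.4431  0.0241] circ 0.5155 -0.4431 0.0188 [[0.499, -0.459, -0.001], [0.525, -0.426, 0.027]]
red_capsule 0.28 [408. 199.] 5576 top c [ 0.4986 -0.3579  0.1023] circ 0.5118 -0.3279 0.0532 [[0.479, -0.378, 0.012], [0.516, -0.341, 0.105]]
blue_spice 0.63 [407. 196.] 5483 top c [ 0.4984 -0.358   0.1023] circ 0.5224 -0.3314 0.0558 [[0.479, -0.378, 0.013], [0.515, -0.341, 0.105]]
19.875 [ 0.5098 -0.4456  0.1624] [-0.001  0.001  1.     0.001] 0.055600276976867646 [-0.1  0.7  0.8]
pos [ 0.5098 -0.4456  0.1624] yaw 179.9 q6 -0.81 t 19.875 grip 0.0556
offset [-0.0045  0.0023  0.1584] twist [ 0.1 -0.1 -0.1]
```

```bash

python3 -m crank '[{"offset":[-0.0045,0.0023,0.06],"twist":[0,0,0],"hand":0.65},{"offset":[-0.0045,0.0023,0.1],"twist":[0,0,0],"hand":0.65},{"offset":[-0.0045,0.0023,0.14],"twist":[0,0,0],"hand":0.65},{"offset":[-0.0045,0.0023,0.158],"twist":[0,0,0],"hand":0.65},{"offset":[-0.0045,0.0023,0.158],"twist":[0,0,0],"hand":0.65}]' 25
python3 -m crank '[{"offset":[0,0,0],"twist":[0,0,0],"hand":0.65},{"offset":[0,0,0],"twist":[0,0,0],"hand":0.15},{"offset":[0,0,0],"twist":[0,0,0],"hand":0.15},{"offset":[0,0,0],"twist":[0,0,0],"hand":0.15},{"offset":[0,0,0],"twist":[0,0,0],"hand":0.15}]' 25
python3 -m crank '[{"offset":[0,0,-0.06],"twist":[0,0,0],"hand":0.15},{"offset":[0,0,-0.12],"twist":[0,0,0],"hand":0.15},{"offset":[0,0,-0.158],"twist":[0,0,0],"hand":0.15},{"offset":[0,0,-0.158],"twist":[0,0,0],"hand":0.15}]'
python3 go.py .4795 .212 .16 180
```

```text
time_s: 20.5
position: [0.5141, -0.4397, 0.0049]
orientation: [-0.001, -0.001, 1.0, 0.002]
ft_force: [-0.3, 0.4, 0.2]
grip_width: 0.0553
grip_force: 0.0
time_s: 21.12
position: [0.5162, -0.4428, 0.0086]
orientation: [0.001, -0.0, 1.0, -0.001]
ft_force: [-0.4, 1.3, 5.6]
grip_width: 0.0259
grip_force: 24.7
time_s: 21.62
position: [0.5174, -0.4442, 0.1699]
orientation: [0.003, -0.0, 1.0, -0.003]
ft_force: [0.4, -1.0, -0.3]
grip_width: 0.0264
grip_force: 24.7
pos [ 0.5174 -0.4442  0.1699] yaw -180.0 q6 -0.8 t 21.625 grip 0.0264
offset [0.0378 0.6563 0.0053] twist [-0.4  0.4  0. ]
```

```bash

python3 -m crank '[{"offset":[0.018,0.3,0],"twist":[0,0,0],"hand":0.15},{"offset":[0.018,0.3,0],"twist":[0,0,0],"hand":0.15},{"offset":[0.018,0.3,0],"twist":[0,0,0],"hand":0.15},{"offset":[0.018,0.3,0],"twist":[0,0,0],"hand":0.15},{"offset":[0.018,0.3,0],"twist":[0,0,0],"hand":0.15}]'
python3 -m crank '[{"offset":[0.017,0.3,0],"twist":[0,0,0],"hand":0.15},{"offset":[0.017,0.3,0],"twist":[0,0,0],"hand":0.15},{"offset":[0.017,0.3,0],"twist":[0,0,0],"hand":0.15},{"offset":[0.017,0.3,0],"twist":[0,0,0],"hand":0.15},{"offset":[0.017,0.3,0],"twist":[0,0,0],"hand":0.15}]'
python3 -m crank '[{"offset":[0,0.056,0],"twist":[0,0,0],"hand":0.15},{"offset":[0,0.056,0.03],"twist":[0,0,0],"hand":0.15},{"offset":[0,0.056,0.03],"twist":[0,0,0],"hand":0.15},{"offset":[0,0.056,0.03],"twist":[0,0,0],"hand":0.15}]'
python3 go.py .4795 .212 .034 180
```

```text
time_s: 22.25
position: [0.4952, -0.1391, 0.163]
orientation: [-0.001, -0.0, 1.0, 0.001]
ft_force: [1.4, -0.7, 0.8]
grip_width: 0.0263
grip_force: 24.8
time_s: 22.88
position: [0.4783, 0.1601, 0.1633]
orientation: [-0.001, -0.001, 1.0, -0.0]
ft_force: [1.2, 0.1, -1.3]
grip_width: 0.0266
grip_force: 24.8
time_s: 23.38
position: [0.4794, 0.2135, 0.1342]
orientation: [-0.001, 0.0, 1.0, -0.0]
ft_force: [-0.0, -0.6, -0.3]
grip_width: 0.026
grip_force: 24.8
pos [0.4794 0.2135 0.1342] yaw 180.0 q6 0.3 t 23.375 grip 0.026
offset [-0.0003 -0.0015  0.1002] twist [-0.  -0.1 -0. ]
```

```bash

python3 -m crank '[{"offset":[0,-0.001,0.05],"twist":[0,0,0],"hand":0.15},{"offset":[0,-0.001,0.097],"twist":[0,0,0],"hand":0.15},{"offset":[0,-0.001,0.097],"twist":[0,0,0],"hand":0.15},{"offset":[0,-0.001,0.097],"twist":[0,0,0],"hand":0.15}]'
python3 -m crank '[{"offset":[0,0,0],"twist":[0,0,0],"hand":0.5},{"offset":[0,0,0],"twist":[0,0,0],"hand":0.5},{"offset":[0,0,0],"twist":[0,0,0],"hand":0.5},{"offset":[0,0,-0.06],"twist":[0,0,0],"hand":0.5},{"offset":[0,0,-0.11],"twist":[0,0,0],"hand":0.5}]'
python3 look.py w9.png red_capsule green_capsule blue_capsule
python3 go.py .38 .144 .16 180
```

```text
time_s: 23.88
position: [0.4816, 0.2131, 0.0395]
orientation: [0.001, 0.0, 1.0, 0.0]
ft_force: [-0.2, -0.4, -0.1]
grip_width: 0.0265
grip_force: 24.8
time_s: 24.5
position: [0.4797, 0.2132, 0.1491]
orientation: [-0.0, -0.0, 1.0, 0.0]
ft_force: [1.0, 0.3, -0.8]
grip_width: 0.0423
grip_force: 0.0
cam [0.397 0.213 0.29 ]
red_capsule 0.96 [287. 194.] 1370 top c [0.4812 0.2143 0.0361] circ 0.4816 0.2146 0.0183 [[0.466, 0.198, 0.011], [0.491, 0.231, 0.039]]
red_capsule 0.33 [202. 197.] 1459 top c [0.4828 0.1443 0.0361] circ 0.4832 0.1436 0.0183 [[0.467, 0.129, 0.011], [0.495, 0.16, 0.039]]
green_capsule 0.65 [203. 195.] 1544 top c [0.483  0.1438 0.036 ] circ 0.486 0.1422 0.0212 [[0.467, 0.129, 0.01], [0.5, 0.16, 0.039]]
green_capsule 0.33 [529. 203.] 3806 top c [0.4871 0.394  0.0812] circ 0.5038 0.4296 0.0484 [[0.465, 0.39, 0.003], [0.5, 0.411, 0.083]]
blue_capsule 0.77 [120. 194.] 1670 top c [0.4799 0.079  0.0361] circ 0.4807 0.0778 0.019 [[0.464, 0.068, 0.011], [0.495, 0.094, 0.039]]
24.7 [0.4811 0.2136 0.1493] [ 0.002 -0.     1.     0.001] 0.04310025847807623 [-1.2 -0.4 -1.1]
pos [0.4811 0.2136 0.1493] yaw -180.0 q6 0.29 t 24.7 grip 0.0431
offset [ 0.1011 -0.0695 -0.0112] twist [0.1 0.2 0. ]
```

View pics/w9.png

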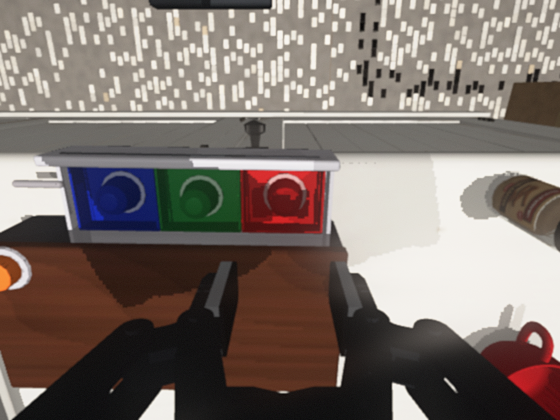

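All three capsules stand in their own trays: blue (120,194), green (203,195), red (287,194). Now shut the gripper, go in front of the drawer and push.

```bash

python3 -m crank '[{"offset":[0.09,-0.068,0],"twist":[0,0,0],"hand":0},{"offset":[0.09,-0.068,0],"twist":[0,0,0],"hand":0},{"offset":[0.09,-0.068,0.05],"twist":[0,0,0],"hand":0},{"offset":[0.09,-0.068,0.115],"twist":[0,0,0],"hand":0},{"offset":[0.09,-0.068,0.115],"twist":[0,0,0],"hand":0}]' 40
python3 -m crank '[{"offset":[0,0,0],"twist":[0,0,0],"hand":0},{"offset":[-0.02,0,0],"twist":[0,0,0],"hand":0},{"offset":[-0.03,0,0],"twist":[0,0,0],"hand":0},{"offset":[-0.04,0,0],"twist":[0,0,0],"hand":0},{"offset":[-0.05,0,0],"twist":[0,0,0],"hand":0}]'
```

```text
time_s: 25.32
position: [0.3828, 0.1436, 0.0279]
orientation: [-0.007, -0.0, 1.0, -0.001]
ft_force: [0.3, -0.6, 0.3]
grip_width: 0.0001
grip_force: 0.0
time_s: 25.95
position: [0.4402, 0.1451, 0.0329]
orientation: [-0.001, -0.0, 1.0, 0.0]
ft_force: [-2.2, -0.8, 1.3]
grip_width: -0.0001
grip_force: 1.0
```

```bash

python3 -m crank '[{"offset":[-0.01,0,0],"twist":[0,0,0],"hand":0},{"offset":[-0.02,0,0],"twist":[0,0,0],"hand":0},{"offset":[-0.03,0,0],"twist":[0,0,0],"hand":0},{"offset":[-0.04,0,0],"twist":[0,0,0],"hand":0},{"offset":[-0.048,0,0],"twist":[0,0,0],"hand":0}]'
python3 -m crank '[{"offset":[-0.005,0,0],"twist":[0,0,0],"hand":0},{"offset":[-0.008,0,0],"twist":[0,0,0],"hand":0},{"offset":[-0.008,0,0],"twist":[0,0,0],"hand":0}]'
```

```text
time_s: 26.58
position: [0.4846, 0.1447, 0.0319]
orientation: [-0.004, -0.0, 1.0, -0.0]
ft_force: [-10.4, -0.6, 8.2]
grip_width: 0.0001
grip_force: 5.3
time_s: 26.95
position: [0.4937, 0.1449, 0.0319]
orientation: [-0.003, -0.0, 1.0, -0.0]
ft_force: [-6.5, -2.1, 3.9]
grip_width: -0.0
grip_force: 3.3
```

```bash

python3 -m crank '[{"offset":[-0.004,0,0],"twist":[0,0,0],"hand":0},{"offset":[-0.006,0,0],"twist":[0,0,0],"hand":0},{"offset":[-0.006,0,0],"twist":[0,0,0],"hand":0}]'
```

```text
time_s: 27.32
position: [0.4934, 0.1449, 0.0314]
orientation: [-0.008, -0.001, 1.0, -0.0]
ft_force: [-18.8, -0.9, 14.8]
grip_width: 0.0001
grip_force: 9.2
```

```bash

python3 -m crank '[{"offset":[0,0,0],"twist":[0,0,0],"hand":0},{"offset":[0.01,0,0],"twist":[0,0,0],"hand":0},{"offset":[0.03,0,0],"twist":[0,0,0],"hand":0},{"offset":[0.08,0,0],"twist":[0,0,0],"hand":0},{"offset":[0.11,0,-0.04],"twist":[0,0,0],"hand":0}]'
python3 -m crank '[{"offset":[0.02,0,-0.1],"twist":[0,0,0],"hand":0},{"offset":[0.02,0,-0.2],"twist":[0,0,0],"hand":0},{"offset":[0.02,0,-0.2],"twist":[0,0,0],"hand":0},{"offset":[0.02,0,-0.2],"twist":[0,0,0],"hand":0}]'
python3 look.py w10.png drawer_front button_top
python3 - <<'E'
from h import *
f=grab_frame("scene")
for t in["drawer_front","brown_spice","flat_tin","blue_spice"]:
    for m in masks_of("scene",t)[:1]:
        p=cloud(f,m["mask"]);print(t,round(m["score"],2),np.percentile(p,[3,50,97],axis=0).round(3).tolist())
E
```

```text
time_s: 27.95
position: [0.3879, 0.1447, 0.0706]
orientation: [-0.003, -0.0, 1.0, -0.0]
ft_force: [1.0, -0.4, 1.6]
grip_width: 0.0002
grip_force: 0.0
time_s: 28.45
position: [0.3762, 0.1462, 0.2785]
orientation: [0.006, -0.0, 1.0, 0.002]
ft_force: [0.1, 0.6, 0.4]
grip_width: 0.0
grip_force: 0.0
cam [0.291 0.145 0.418]
button_top 0.71 [169. 293.] 385 top c [0.5195 0.0131 0.0797] circ 0.523 0.0083 0.0174 [[0.509, 0.002, 0.07], [0.53, 0.024, 0.082]]
28.6 [0.3729 0.1454 0.2729] [ 0.001 -0.     1.     0.   ] 0.0001762865502226478 [ 0.3  0.3 -0.4]
drawer_front 0.66 [[0.544, -0.381, -0.0], [0.577, -0.328, 0.027], [0.622, -0.298, 0.034]]
brown_spice 0.7 [[0.462, 0.396, 0.001], [0.472, 0.422, 0.059], [0.498, 0.433, 0.104]]
flat_tin 0.85 [[0.499, -0.236, -0.001], [0.522, -0.177, 0.019], [0.561, -0.133, 0.024]]
```

View pics/w10.png

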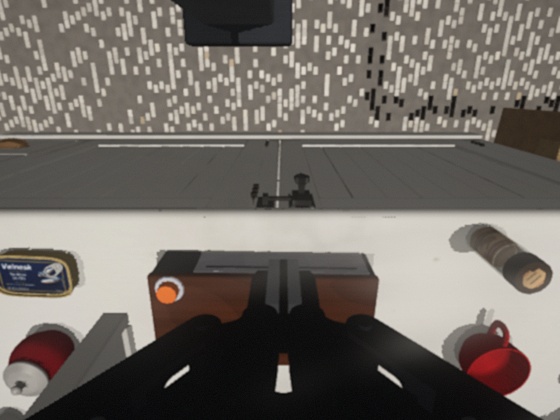

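The drawer is flush with the housing (row 262), the button (167,292) is up, and the arm is clear. Handing in.

```bash
python3 -c "
from rig import *
print(close_job())"
```

```text
the job is handed in; nothing more can be done
None
```

I pressed the button and the drawer sprang open. I put the red, green and blue capsules in their own trays, pushed the drawer shut until it caught, and handed the job in at about 29 s of the 72 s; no verdict was returned.

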